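Fit the amber glass shade to the lamp base

ROBOT

A 6-joint arm with a two-finger parallel gripper is mounted at the origin on the work surface. World frame = base frame: x ahead of the robot, y to its left, z up, the work surface at z = 0. Lengths are in m, angles in degrees, forces in N, time in s.
With the tool pointing down it reaches from about 0.25 to 0.725 m from the base axis. Payload 9.7 kg.
Tool frame: the origin (TCP) lies between the finger pads; the fingertips stand 17 mm ahead of it and the grasp point (between the pads) lies 2 mm behind it; z points along the fingers, y is the direction in which the jaws open and shut (so a half turn about z gives the same grasp; the last joint's range is limited). The gripper opens to 85 mm and grips with 20 to 120 N. Pads are 22 mm wide; open, the fingers measure 114 mm over their backs; the gripper's body (76 mm by 85 mm) begins 54 mm behind the grasp point. The pads swing forward as they close: fully open they stand 13 mm farther back than shut.
Start: joints at [68.01, 4.979, 10.078, 95.1, 0, 90], TCP at [0.206, 0.51, 0.248] pointing down, gripper open.
Joint ranges: [-179.16, 179.16], [-48.56, 103.87], [-65.8, 70.77], [-126.05, 130.52], [-82.76, 87.17], [-180, 180]. Speed limits (degrees/s): [127.2, 127.2, 147.25, 180, 180, 180].

INTERFACE

Orientations are given as [roll, pitch, yaw] about the fixed x, y, z axes, in that order (R = Rz(yaw) Ry(pitch) Rx(roll)).
In Python, from workcell import monitor, cams, order gives the robot as it stands. The module is installed in compiled form; this text tells all that it offers.
- The arm moves only by the shell command python3 -m handwheel 'ROWS' [OPENING] [FORCE]. ROWS is JSON, a list of rows, each a list of 6 numbers: the shift along the tool's x, y, z in m, then the turn, a rotation vector about the tool's x, y, z in degrees. In form: [[tx, ty, tz, wx, wy, wz], ...]. A call has exactly 8 rows; each row shifts and turns the commanded pose from where the row before left it, along the tool's axes as they then stand; what a row does not reach is not made up. A row lasts 1/12 s, in which the tool goes at most 41.7 mm and 7.16 degrees, less where a joint would pass 70% of its speed; a pose out of reach is approached as far as the arm can. A call is refused whole if a number of a shift passes 0.0417 or a number of a turn 7.16, either way. A call with a gripper value outside its range is refused whole. OPENING is the opening, from -1 (shut) to 1 (fully open), set as the call begins (- or left out, the last holds). The fingers move at their own pace and stop on an object; FORCE is the grip in N (left out, the last holds). Time passes only in rows, so rows that do not move let the fingers close, or fill a call up. It gives the time, the measured TCP pose, the force and the opening at its end, in the units of the state.
- monitor.get_obs(): the state, without advancing time (a new reading comes with each control period).
- cams.camera(name): name is "scene" or "top"; returns a dict with "img" (480x640x3 uint8, red, green, blue), "depth" (480x640 float32, m along the optical axis (not along the pixel's ray), 0 where there is no reading), "fx", "fy", "cx", "cy" (pixels), "distortion" ([k1, k2, p1, p2, k3] as OpenCV has them; the pictures are not rectified), "rvec" (rotation vector, rad) and "tvec" (3), from world to camera coordinates, as OpenCV has them. Camera axes: x right, y down, z forward; pixel columns grow to the right and rows downward; lengths in m; the calibration is good to about 2 mm. A picture is of the moment at which its call begins.
- order.job_done(): hands the job in, once; it reports no verdict.
The state is a dict: "time": time; "q": joint angles; "qd": joint speeds; "joint_efforts": joint torques, N m; "ee_pos": TCP position; "tcp_rot": TCP orientation; "wrist_force": force on the tool from outside, world axes, zero at the start; "torque": the same for the moment, N m; "opening": finger opening in m.
Only numpy, scipy, OpenCV 4.12 (cv2) and the standard library are available. Lean on these libraries where they do the work, as an engineer would, in place of code of your own. Each camera call takes 0.05 s, during which the arm holds its last target. There are 200 camera calls.

TASK

Set the amber glass shade mouth down on the lamp base, over its yellow LED puck, standing flat and centred, and let go. The glass is thin: grip it lightly, with no more than 45 N on each finger, and set it down gently rather than dropping or pressing it. Leave the green and the white shades where they stand.

Things in the scene. Friction and masses are not known exactly. Their poses are not given: they have to be found in the camera images.
- amber_center (a point): centre, half-way up, of the amber (orange-brown) glass shade: a loose round cup standing mouth down on the table, 56 mm across, 70 mm high, wall 4 mm, closed top with a brass dot, about 120 g; z up. Grip across its diameter from above. The glass breaks if gripped with over 45 N per finger (90 N for both) or if it meets the lamp base with over 35 N; do not let go over 15 mm above the base
- seat (a point): centre of the top face of the lamp base, 40 mm above the table, at the foot of the LED puck: a fixed pale wooden block 110 x 110 x 40 mm with a dark round inlay 72 mm across, in whose middle stands a yellow LED puck 24 mm across and 15 mm high, which goes inside the shade; z up, x and y along the block's edges. A darker block with a plain black spot and no puck is not the lamp base
- green_center (a point): centre, half-way up, of the green glass shade, same shape and size as the amber one, loose, standing on the table; to be left alone
- opal_center (a point): centre, half-way up, of the opaque white shade, same shape and size as the amber one, loose, standing on the table; to be left alone
Mind the look-alikes: they are no part of the job. There is more than one size of the part that bears seat; the job needs the smallest.

How it is judged (in metres and radians):
At the end, for the whole second after the job is handed in: The amber shade stands upright (within 7 degrees), mouth down and flat on the lamp base (its centre 35 mm above the base's top, within 5 mm), over the puck, within 15 mm of its centre, at rest and released; the green and white shades are within 20 mm of where they began (horizontal distance between amber_center and seat below 0.015 m and z of amber_center in the frame of seat between 0.03 and 0.04 m and angle between amber_center's own z axis and vertical below 0.12 rad and linear speed of amber below 0.02 m/s and distance of each of green_center, opal_center from where it was at the start of the episode below 0.02 m); the robot touches nothing.
It fails at once if the amber glass gripped with more than 45 N on each finger (90 N for both together) (contact force between the fingers and amber above 90 N).
It fails at once if the amber glass knocked or pressed on the lamp base with more than 35 N (contact force between amber and base above 35 N).
It fails at once if the amber shade dropped: let go in the air more than 15 mm above the lamp base's top (contact force between amber and anything else below 0.05 N and z of amber_center in the frame of seat above 0.05 m).
It fails at once if the amber shade tipped over (more than 45 degrees) (angle between amber_center's own z axis and vertical above 0.785 rad).
It fails at once if the green or the white shade moved by more than 20 mm or tipped over (distance of any of green_center, opal_center from where it was at the start of the episode above 0.02 m or angle between any of green_center, opal_center's own z axis and vertical above 0.5 rad).
It also fails if it takes over 35 s, if anything falls off the work surface, if the arm or the gripper's body presses on something with over 40 N, if the wrist force passes 120 N, or if a joint passes its speed limit or range.

## Working session

There is one attempt and no reset: what is moved stays moved. The work goes in short steps, Python scripts to look and compute and a shell command to move; the robot and the scene stay as the last step left them, time stands still between calls to the robot, and variables do not carry over. Pictures are saved under pics/ and viewed, about 8 in all and at most 12, crops included, and the job is handed in when it is done.

```bash
mkdir -p pics; python3 - <<'E'
from workcell import monitor,cams
import cv2,pickle
print(monitor.get_obs())
for n in("scene","top"):
    c=cams.camera(n);pickle.dump(c,open(n+".pkl","wb"))
    cv2.imwrite(f"pics/{n}0.png",c["img"][:,:,::-1])
    print({k:v for k,v in c.items() if k not in("img","depth")})
E
```

```text
{'time': 0.0, 'q': array([ 6.80106273e+01,  5.01129336e+00,  1.00335672e+01,  9.51003509e+01,
       -5.21757897e-04,  9.00018814e+01]), 'qd': array([ 0.03603566,  0.06362063,  0.03116988, -0.14747254, -0.08702895,
       -0.04418711]), 'joint_efforts': array([-1.98580470e-03, -5.20403767e+01,  4.64796031e+01,  1.67921913e-02,
       -2.01810935e-04, -3.41937465e-06]), 'ee_pos': array([0.20585992, 0.50978689, 0.24757327]), 'tcp_rot': array([-1.79921923e+02,  5.24321179e-04,  1.58008747e+02]), 'wrist_force': array([ 0.02309939,  0.06464181, -0.73577509]), 'torque': array([ 0.0170832 , -0.01651029,  0.05125828]), 'opening': 0.08535442595096991}
{'fx': 531.1536038305128, 'fy': 531.1536038305128, 'cx': 324.3929264537131, 'cy': 237.90002406948082, 'distortion': array([-0.14352342,  0.        ,  0.        ,  0.        ,  0.        ]), 'rvec': array([ 0.74483819,  2.75260927, -0.8393738 ]), 'tvec': array([ 0.38377181, -0.16365303,  1.15546787])}
{'fx': 556.6134746109019, 'fy': 556.6134746109019, 'cx': 320.3626369639255, 'cy': 250.76676565771317, 'distortion': array([-0.08367917,  0.        ,  0.        ,  0.        ,  0.        ]), 'rvec': array([ 2.0983578 , -2.16347719,  0.16723165]), 'tvec': array([0.0255146 , 0.44798847, 0.91593943])}
```

View pics/scene0.png

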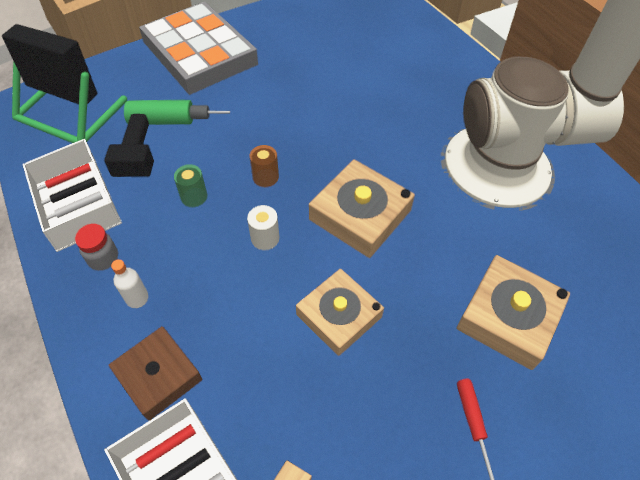

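View pics/top0.png

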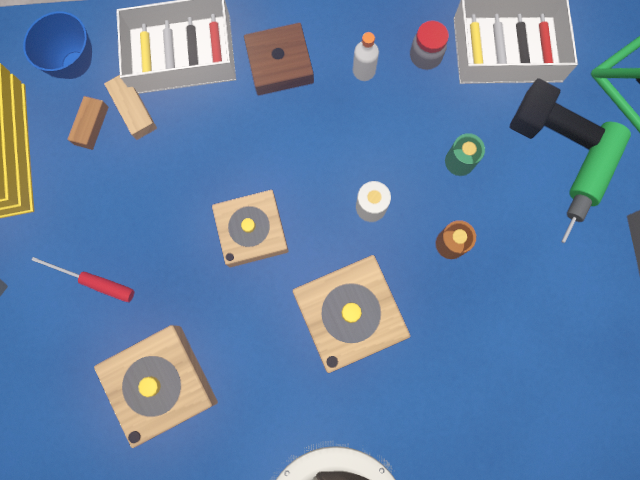

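Both views show the amber shade, its brass dot at top (459,238) and scene (263,155). The smallest base has its puck at top (248,225) and scene (340,303). The two larger bases and the dark block are decoys. The white shade is at top (374,198) and the green one at (469,149).

```bash
cat > h.py <<'E'
import cv2,numpy as np
def ray(c,uv,z):
    K=np.array([[c["fx"],0,c["cx"]],[0,c["fy"],c["cy"]],[0,0,1]])
    p=cv2.undistortPoints(np.array(uv,float).reshape(-1,1,2),K,np.array(c["distortion"])).reshape(-1,2)
    R=cv2.Rodrigues(np.array(c["rvec"]))[0]; o=-R.T@np.array(c["tvec"])
    d=np.c_[p,np.ones(len(p))]@R
    return o+d*((z-o[2])/d[:,2])[:,None]
def blob(c,uv,lo,hi,r=25):
    h=cv2.cvtColor(c["img"],cv2.COLOR_RGB2HSV); m=cv2.inRange(h,np.array(lo),np.array(hi))
    k=np.zeros_like(m); cv2.circle(k,uv,r,255,-1); m&=k
    n,l,s,ce=cv2.connectedComponentsWithStats(m)
    i=1+np.argmin(np.hypot(*(ce[1:]-uv).T)-0.02*s[1:,4]); return l==i,s[i],ce[i]
E
python3 - <<'E'
import pickle
from h import *
for n,pts in(("top",dict(amber=(459,238),white=(374,198),green=(469,149),puck=(248,225))),("scene",dict(amber=(263,155),white=(262,217),green=(188,175),puck=(340,303)))):
    c=pickle.load(open(n+".pkl","rb"))
    for k,uv in pts.items():
        h=cv2.cvtColor(c["img"],cv2.COLOR_RGB2HSV)[uv[1],uv[0]]
        m,s,ce=blob(c,uv,(15,90,150),(32,255,255),11)
        print(n,k,h,s,ce.round(1),ray(c,ce,.055 if k=="puck" else .07).round(4), c["depth"][uv[1],uv[0]])
    # dark inlay and block corners
    uv=pts["puck"]; hsv=cv2.cvtColor(c["img"],cv2.COLOR_RGB2HSV)
    m=cv2.inRange(hsv,(0,0,30),(180,60,140)); k=np.zeros_like(m); cv2.circle(k,uv,30,255,-1)
    cs,_=cv2.findContours(m&k,cv2.RETR_EXTERNAL,cv2.CHAIN_APPROX_NONE); q=max(cs,key=cv2.contourArea)
    e=ray(c,q.reshape(-1,2),.04)[:,:2].astype(np.float32); print("inlay",cv2.fitEllipse(e))
    m=cv2.inRange(hsv,(5,40,100),(30,255,255)); k[:]=0; cv2.circle(k,uv,55,255,-1)
    cs,_=cv2.findContours(m&k,cv2.RETR_EXTERNAL,cv2.CHAIN_APPROX_NONE); q=max(cs,key=cv2.contourArea)
    print("block",cv2.minAreaRect(ray(c,q.reshape(-1,2),.04)[:,:2].astype(np.float32)))
E
```

```text
top amber [ 22 117 245] [452 229  16  16 190] [459.4 236.2] [[ 0.4604 -0.2203  0.07  ]] 0.9202497
top white [ 21 108 241] [368 191  13  12 128] [373.9 196.6] [[ 0.5325 -0.0811  0.07  ]] 0.93221396
top green [ 22 114 239] [462 142  15  13 150] [468.9 147.9] [[ 0.6139 -0.2484  0.07  ]] 0.9442104
top puck [ 26 136 255] [241 218  14  15 158] [247.6 224.8] [[0.4941 0.1339 0.055 ]] 0.945883
inlay ((0.4955332279205322, 0.13635021448135376), (0.06420955806970596, 0.06653042882680893), 89.0288314819336)
block ((0.49219751358032227, 0.13348475098609924), (0.11474974453449249, 0.10906895995140076), 12.718377113342285)
scene amber [ 24 125 239] [257 150  13   9  95] [262.8 153.9] [[ 0.4618 -0.2193  0.07  ]] 1.0660164
scene white [ 24 123 240] [256 212  13  10  93] [261.9 216.6] [[ 0.5339 -0.0794  0.07  ]] 0.97551966
scene green [ 24 123 240] [181 170  13   9  95] [187.2 174. ] [[ 0.6149 -0.2467  0.07  ]] 1.0293803
scene puck [ 28 132 246] [333 296  14  15 165] [339.9 302.9] [[0.4976 0.138  0.055 ]] 0.89827234
inlay ((0.4963768720626831, 0.13576754927635193), (0.06851095706224442, 0.06921790540218353), 158.926025390625)
block ((0.5009134411811829, 0.1421125829219818), (0.11913615465164185, 0.11721254885196686), 12.899091720581055)
```

```bash
cat >> h.py <<'E'
def go(x,y,z):
    from workcell import monitor
    from scipy.spatial.transform import Rotation as Ro
    o=monitor.get_obs(); R=Ro.from_euler("xyz",o["tcp_rot"],degrees=True)
    print(round(o["time"],2),o["ee_pos"].round(4),o["tcp_rot"].round(2),"F",o["wrist_force"].round(1),"open",round(o["opening"],4),"-> tool shift",R.inv().apply(np.array([x,y,z])-o["ee_pos"]).round(4))
E
python3 -c "
from h import *; go(.461,-.22,.2476)"
R='see'; python3 -m handwheel '[[-0.0212,-0.0242,0,0,0,0],[-0.0212,-0.0242,0,0,0,0],[-0.0212,-0.0242,0,0,0,0],[-0.0212,-0.0242,0,0,0,0],[-0.0212,-0.0242,0,0,0,0],[-0.0212,-0.0242,0,0,0,0],[-0.0212,-0.0242,0,0,0,0],[-0.0212,-0.0242,0,0,0,0]]' 1 22
```

```text
0.1 [0.2059 0.5098 0.2477] [-179.93   -0.    158.01] F [ 0.4 -0.3 -0.2] open 0.0854 -> tool shift [-0.5099 -0.5812  0.0007]
time: 0.77
ee_pos: [0.2907, 0.2654, 0.248]
tcp_rot: [-180.0, -0.0, 158.0]
wrist_force: [1.0, 0.1, 0.7]
opening: 0.0853
```

```bash
python3 -m handwheel '[[-0.0212,-0.0242,0,0,0,0],[-0.0212,-0.0242,0,0,0,0],[-0.0212,-0.0242,0,0,0,0],[-0.0212,-0.0242,0,0,0,0],[-0.0212,-0.0242,0,0,0,0],[-0.0212,-0.0242,0,0,0,0],[-0.0212,-0.0242,0,0,0,0],[-0.0212,-0.0242,0,0,0,0]]'
python3 -m handwheel '[[-0.0212,-0.0242,0,0,0,0],[-0.0212,-0.0242,0,0,0,0],[-0.0212,-0.0242,0,0,0,0],[-0.0212,-0.0242,0,0,0,0],[-0.0212,-0.0242,0,0,0,0],[-0.0212,-0.0242,0,0,0,0],[-0.0212,-0.0242,0,0,0,0],[0,0,0,0,0,0]]'
python3 -c "
from h import *; go(.461,-.22,.043)"
```

```text
time: 1.43
ee_pos: [0.3755, 0.0223, 0.2482]
tcp_rot: [180.0, 0.0, 158.0]
wrist_force: [2.0, 0.7, 0.3]
opening: 0.0855
time: 2.1
ee_pos: [0.4506, -0.1927, 0.2467]
tcp_rot: [-179.9, -0.1, 157.8]
wrist_force: [0.6, 0.5, 0.2]
opening: 0.0856
2.1 [ 0.4506 -0.1927  0.2467] [-1.7995e+02 -7.0000e-02  1.5783e+02] F [0.6 0.5 0.2] open 0.0856 -> tool shift [-0.0202 -0.0212  0.2037]
```

```bash
python3 -m handwheel '[[-0.0112,-0.0123,0,0,0,0],[-0.0112,-0.0123,0.01,0,0,0],[0,0,0.03,0,0,0],[0,0,0.03,0,0,0],[0,0,0.03,0,0,0],[0,0,0.03,0,0,0],[0,0,0.018,0,0,0],[0,0,0,0,0,0]]'
python3 - <<'E'
from h import *; go(.461,-.22,.043)
from workcell import cams
for n,(x,y) in dict(top=(459,238),scene=(263,155)).items():
    c=cams.camera(n); cv2.imwrite(f"pics/{n}1.png",cv2.resize(c["img"][max(0,y-120):y+120,max(0,x-120):x+120,::-1],None,fx=2,fy=2))
go(.461,-.22,.043)
a,b=[cv2.imread(f"pics/{n}1.png") for n in("top","scene")]
h=min(a.shape[0],b.shape[0]);cv2.imwrite("pics/c1.png",cv2.resize(np.hstack([a[:h],b[:h]]),(800,400)))
E
```

```text
time: 2.77
ee_pos: [0.459, -0.2189, 0.0951]
tcp_rot: [180.0, -0.4, 158.0]
wrist_force: [-1.2, -0.0, -0.3]
opening: 0.0854
2.77 [ 0.459  -0.2189  0.0951] [179.98  -0.41 158.02] F [-1.2 -0.  -0.3] open 0.0854 -> tool shift [-0.0027 -0.0003  0.0521]
2.87 [ 0.4609 -0.2198  0.0999] [ 1.8000e+02 -7.0000e-02  1.5802e+02] F [-0.3  0.3 -0.1] open 0.0852 -> tool shift [-0.0003 -0.0002  0.0569]
```

View pics/c1.png

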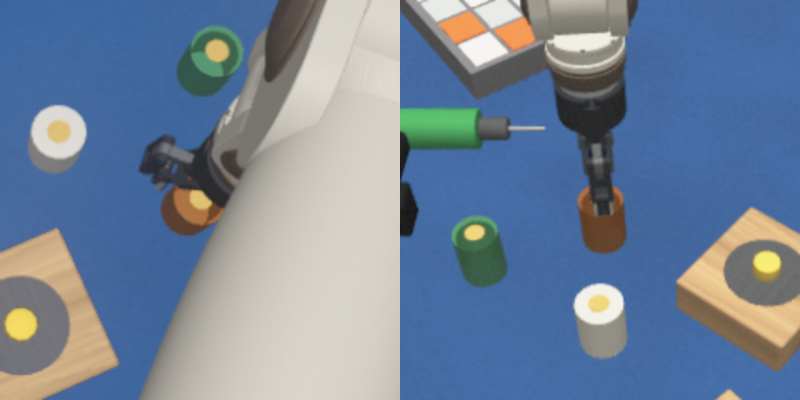

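The crop shows the gripper centred above the amber shade (scene side at (602,205)), and the other shades are clear. I'll descend.

```bash
python3 -m handwheel '[[0,0,0.01,0,0,0],[0,0,0.01,0,0,0],[0,0,0.01,0,0,0],[0,0,0.01,0,0,0],[0,0,0.01,0,0,0],[0,0,0.007,0,0,0],[0,0,0,0,0,0],[0,0,0,0,0,0]]'
python3 -m handwheel '[[0,0,0,0,0,0],[0,0,0,0,0,0],[0,0,0,0,0,0],[0,0,0,0,0,0],[0,0,0,0,0,0],[0,0,0,0,0,0],[0,0,0,0,0,0],[0,0,0,0,0,0]]' -0.2 22
python3 -m handwheel '[[0,0,0,0,0,0],[0,0,0,0,0,0],[0,0,0,0,0,0],[0,0,0,0,0,0],[0,0,0,0,0,0],[0,0,0,0,0,0],[0,0,0,0,0,0],[0,0,0,0,0,0]]'
```

```text
time: 3.53
ee_pos: [0.4609, -0.2198, 0.0428]
tcp_rot: [180.0, -0.1, 158.0]
wrist_force: [-0.0, 0.0, 0.6]
opening: 0.0854
time: 4.2
ee_pos: [0.4615, -0.2202, 0.044]
tcp_rot: [-180.0, 0.1, 158.0]
wrist_force: [-1.4, -1.8, 5.8]
opening: 0.0548
time: 4.87
ee_pos: [0.4615, -0.2202, 0.044]
tcp_rot: [-180.0, 0.1, 158.0]
wrist_force: [-1.0, -1.1, 6.3]
opening: 0.055
```

```bash
python3 -m handwheel '[[0,0,-0.005,0,0,0],[0,0,-0.005,0,0,0],[0,0,-0.01,0,0,0],[0,0,-0.015,0,0,0],[0,0,-0.02,0,0,0],[0,0,-0.025,0,0,0],[0,0,-0.025,0,0,0],[0,0,-0.015,0,0,0]]'
python3 - <<'E'
from h import *; go(.496,.136,.163)
from workcell import cams
c=cams.camera("scene"); cv2.imwrite("pics/s2.png",cv2.resize(c["img"][40:240,150:400,::-1],None,fx=3,fy=3))
go(.496,.136,.163)
E
```

```text
time: 5.53
ee_pos: [0.4616, -0.22, 0.1667]
tcp_rot: [-180.0, 0.2, 158.0]
wrist_force: [0.9, 0.2, -1.4]
opening: 0.0546
5.53 [ 0.4616 -0.22    0.1667] [-1.8000e+02  1.5000e-01  1.5801e+02] F [ 0.9  0.2 -1.4] open 0.0546 -> tool shift [0.1014 0.343  0.0034]
5.58 [ 0.4624 -0.2204  0.1689] [-179.98    0.34  158.01] F [-0.7  0.3  1.7] open 0.0551 -> tool shift [0.1023 0.3431 0.0052]
```

View pics/s2.png

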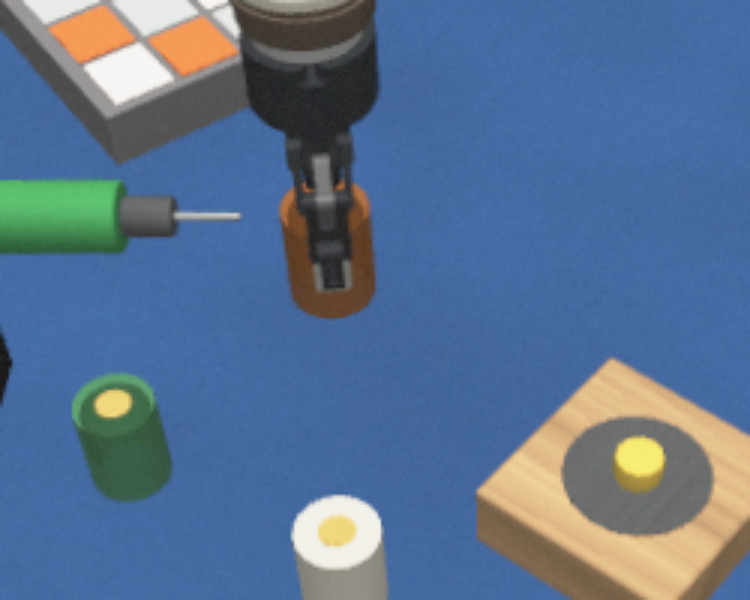

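The shade is off the table, upright in the grip, with its bottom at (333,300) in the crop. I'll move over to the base with ramps.

```bash
python3 -m handwheel '[[0.002,0.006,0,0,0,0],[0.004,0.013,0,0,0,0],[0.006,0.02,0,0,0,0],[0.008,0.027,0,0,0,0],[0.008,0.027,0,0,0,0],[0.008,0.027,0,0,0,0],[0.008,0.027,0,0,0,0],[0.008,0.027,0,0,0,0]]'
python3 -m handwheel '[[0.008,0.027,0,0,0,0],[0.008,0.027,0,0,0,0],[0.008,0.027,0,0,0,0],[0.008,0.027,0,0,0,0],[0.007,0.024,0,0,0,0],[0.005,0.018,0,0,0,0],[0.003,0.011,0,0,0,0],[0.002,0.006,0,0,0,0]]'
python3 -m handwheel '[[0,0,0,0,0,0],[0,0,0,0,0,0],[0,0,0,0,0,0],[0,0,0,0,0,0],[0,0,0,0,0,0],[0,0,0,0,0,0],[0,0,0,0,0,0],[0,0,0,0,0,0]]'
python3 - <<'E'
from h import *
from workcell import cams
go(.496,.136,.083)
o=[]
for n,(x,y) in dict(top=(249,227),scene=(340,303)).items():
    c=cams.camera(n); o.append(cv2.resize(c["img"][y-150:y+90,x-100:x+100,::-1],(400,480)))
cv2.imwrite("pics/c3.png",np.hstack(o))
E
```

```text
time: 6.25
ee_pos: [0.4773, -0.0373, 0.1619]
tcp_rot: [-180.0, -0.1, 158.0]
wrist_force: [0.2, -0.2, -1.2]
opening: 0.0551
time: 6.92
ee_pos: [0.4946, 0.1355, 0.1621]
tcp_rot: [-179.9, -0.1, 158.1]
wrist_force: [-1.1, 0.8, -1.5]
opening: 0.0547
time: 7.58
ee_pos: [0.4953, 0.1339, 0.1634]
tcp_rot: [180.0, 0.0, 158.0]
wrist_force: [-1.0, -0.3, -0.9]
opening: 0.0547
7.58 [0.4953 0.1339 0.1634] [1.8000e+02 1.0000e-02 1.5799e+02] F [-1.  -0.3 -0.9] open 0.0547 -> tool shift [0.0001 0.0022 0.0804]
```

View pics/c3.png

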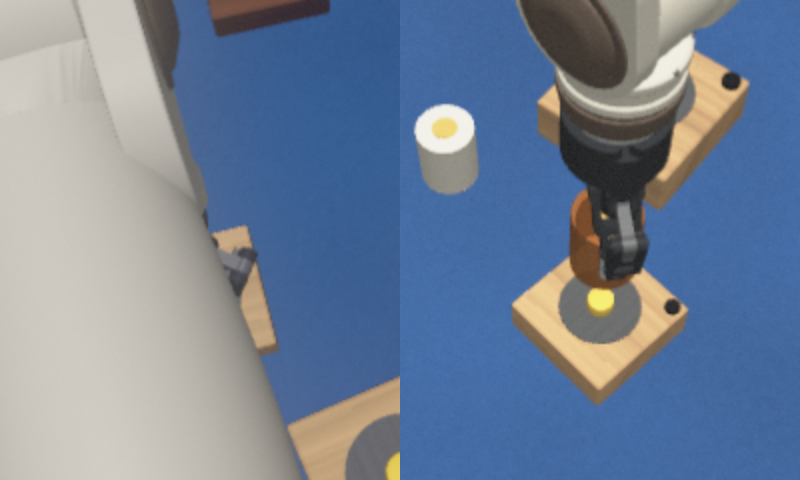

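The white shade hasn't moved, and the amber shade hangs upright over the puck (scene crop, puck at (600,301)). I'll lower it.

```bash
python3 -m handwheel '[[0,0.001,0.006,0,0,0],[0,0.001,0.012,0,0,0],[0,0,0.014,0,0,0],[0,0,0.014,0,0,0],[0,0,0.012,0,0,0],[0,0,0.006,0,0,0],[0,0,0.004,0,0,0],[0,0,0,0,0,0]]'
python3 -m handwheel '[[0,0,0.001,0,0,0],[0,0,0.001,0,0,0],[0,0,0.001,0,0,0],[0,0,0.001,0,0,0],[0,0,0.001,0,0,0],[0,0,0.001,0,0,0],[0,0,0,0,0,0],[0,0,0,0,0,0]]'
python3 - <<'E'
from h import *
from workcell import cams
go(.496,.136,.084)
x,y=340,303
c=cams.camera("scene"); cv2.imwrite("pics/s4.png",cv2.resize(c["img"][y-80:y+60,x-80:x+80,::-1],(640,560)))
E
```

```text
time: 8.35
ee_pos: [0.4956, 0.1359, 0.0943]
tcp_rot: [-180.0, -0.1, 158.0]
wrist_force: [0.1, -0.3, -1.8]
opening: 0.0548
time: 9.02
ee_pos: [0.496, 0.136, 0.0893]
tcp_rot: [-180.0, -0.0, 158.0]
wrist_force: [-0.2, -0.3, -1.6]
opening: 0.055
9.02 [0.496  0.136  0.0893] [-180.     -0.    158.01] F [-0.2 -0.3 -1.6] open 0.055 -> tool shift [-0.      0.0001  0.0053]
```

View pics/s4.png

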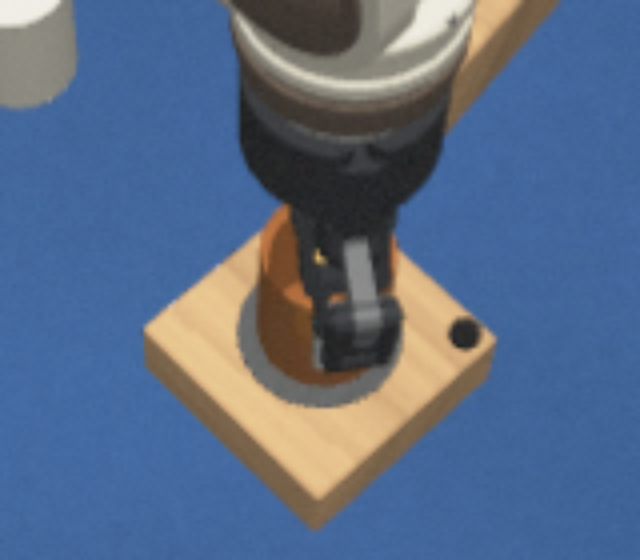

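The shade is over the puck and sits concentrically inside the grey inlay, whose ring is centred at about (320,330). I'll lower the last few mm while checking the force.

```bash
python3 -m handwheel '[[0,0,0.0006,0,0,0],[0,0,0.0006,0,0,0],[0,0,0.0006,0,0,0],[0,0,0.0006,0,0,0],[0,0,0.0006,0,0,0],[0,0,0.0005,0,0,0],[0,0,0,0,0,0],[0,0,0,0,0,0]]'
python3 -c "
from h import *; go(.496,.136,.084)"
```

```text
time: 9.73
ee_pos: [0.496, 0.1359, 0.0857]
tcp_rot: [-180.0, -0.0, 158.0]
wrist_force: [0.2, -0.6, -1.4]
opening: 0.0545
9.73 [0.496  0.1359 0.0857] [-180.     -0.    158.01] F [ 0.2 -0.6 -1.4] open 0.0545 -> tool shift [-0.      0.0001  0.0017]
```

```bash
python3 -m handwheel '[[0,0,0.0004,0,0,0],[0,0,0.0004,0,0,0],[0,0,0.0004,0,0,0],[0,0,0.0003,0,0,0],[0,0,0,0,0,0],[0,0,0,0,0,0],[0,0,0,0,0,0],[0,0,0,0,0,0]]'
```

```text
time: 10.4
ee_pos: [0.496, 0.136, 0.0843]
tcp_rot: [180.0, 0.0, 158.0]
wrist_force: [-0.3, 1.0, -2.2]
opening: 0.0552
```

```bash
python3 -m handwheel '[[0,0,0.0003,0,0,0],[0,0,0.0003,0,0,0],[0,0,0.0002,0,0,0],[0,0,0,0,0,0],[0,0,0,0,0,0],[0,0,0,0,0,0],[0,0,0,0,0,0],[0,0,0,0,0,0]]'
python3 -m handwheel '[[0,0,0,0,0,0],[0,0,0,0,0,0],[0,0,0,0,0,0],[0,0,0,0,0,0],[0,0,0,0,0,0],[0,0,0,0,0,0],[0,0,0,0,0,0],[0,0,0,0,0,0]]' 1
```

```text
time: 11.07
ee_pos: [0.496, 0.136, 0.084]
tcp_rot: [180.0, 0.0, 158.0]
wrist_force: [-2.1, -0.3, 5.1]
opening: 0.0547
time: 11.73
ee_pos: [0.496, 0.136, 0.0834]
tcp_rot: [-180.0, -0.0, 158.0]
wrist_force: [0.9, -0.1, 0.3]
opening: 0.0853
```

Light contact was felt (about 7 N change) and the shade is released. I'll go straight up, then clear sideways to look.

```bash
python3 -m handwheel '[[0,0,-0.008,0,0,0],[0,0,-0.012,0,0,0],[0,0,-0.018,0,0,0],[0,0,-0.025,0,0,0],[0,0,-0.03,0,0,0],[0,0,-0.03,0,0,0],[0,0,-0.025,0,0,0],[0,0,-0.015,0,0,0]]'
python3 -m handwheel '[[0.008,0.01,0,0,0,0],[0.016,0.02,0,0,0,0],[0.02,0.03,0,0,0,0],[0.02,0.03,0,0,0,0],[0.02,0.03,0,0,0,0],[0.02,0.03,0,0,0,0],[0.02,0.03,0,0,0,0],[0.02,0.03,0,0,0,0]]'
python3 -m handwheel '[[0.02,0.03,0,0,0,0],[0.02,0.03,0,0,0,0],[0.02,0.03,0,0,0,0],[0.014,0.02,0,0,0,0],[0.008,0.01,0,0,0,0],[0,0,0,0,0,0],[0,0,0,0,0,0],[0,0,0,0,0,0]]'
python3 - <<'E'
from h import *
from workcell import cams
o=[]
for n,pts in(("top",dict(amber=(243,215),white=(374,197),green=(469,148))),("scene",dict(amber=(340,270),white=(262,217),green=(187,174)))):
    c=cams.camera(n)
    for k,uv in pts.items():
        try:
            m,s,ce=blob(c,uv,(15,90,180),(32,200,255),11 if k!="amber" else 22)
            print(n,k,s,ce.round(1),ray(c,ce,.11 if k=="amber" else .07).round(4))
        except Exception as e: print(n,k,e)
    x,y=(249,227) if n=="top" else (340,285)
    o.append(cv2.resize(c["img"][y-100:y+80,x-75:x+75,::-1],(400,480)))
cv2.imwrite("pics/c5.png",np.hstack(o))
E
```

```text
time: 12.4
ee_pos: [0.4964, 0.1361, 0.2511]
tcp_rot: [179.8, 0.2, 158.0]
wrist_force: [0.2, 1.2, -0.6]
opening: 0.0852
time: 13.07
ee_pos: [0.4398, 0.3867, 0.2466]
tcp_rot: [180.0, -0.0, 158.0]
wrist_force: [0.7, 0.1, 0.5]
opening: 0.0852
time: 13.73
ee_pos: [0.4099, 0.5261, 0.2466]
tcp_rot: [-180.0, 0.0, 158.0]
wrist_force: [0.2, -0.4, 0.5]
opening: 0.0854
top amber [235 209  19  23 266] [243.6 219.3] [[0.4913 0.1327 0.11  ]]
top white [368 191  13  12 128] [373.9 196.6] [[ 0.5325 -0.0811  0.07  ]]
top green [462 142  14  13 145] [468.8 147.9] [[ 0.6139 -0.2482  0.07  ]]
scene amber [337 270   6   3   9] [339.7 270.8] [[0.4839 0.1105 0.11  ]]
scene white [256 212  13  10  94] [261.9 216.6] [[ 0.5338 -0.0795  0.07  ]]
scene green [182 170  12   9  88] [187.3 174.1] [[ 0.6148 -0.2465  0.07  ]]
```

View pics/c5.png

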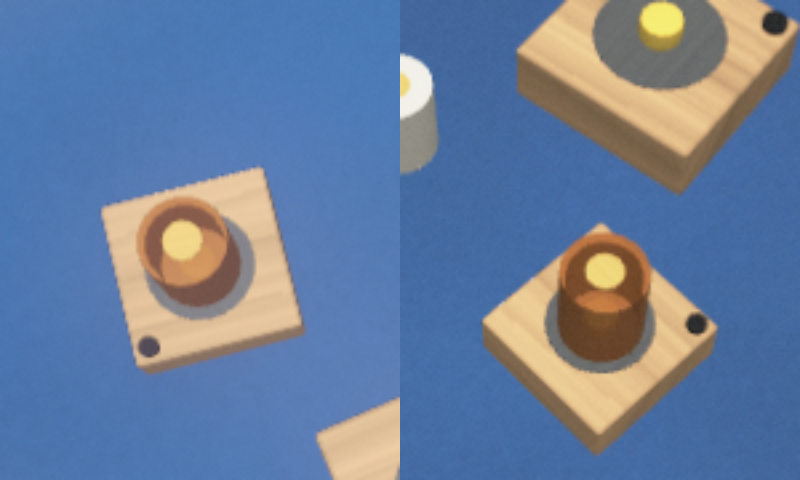

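The shade stands upright on the smallest base. The brass dot is at top (242.2,217) and scene (341.9,286.6); the colour mask caught the wrong pixels there, so I'll cast these two by hand.

```bash
python3 - <<'E'
import pickle
from h import *
for n,uv in(("top",(242.2,217)),("scene",(341.9,286.6))): print(n,ray(pickle.load(open(n+".pkl","rb")),[uv],.11).round(4))
from workcell import order
order.job_done()
E
```

```text
top [[0.4952 0.1349 0.11  ]]
scene [[0.4961 0.1375 0.11  ]]
the job is handed in; nothing more can be done
```

The amber shade is standing mouth down on the smallest lamp base, over the yellow puck, and has been let go. The job was handed in at about 14 s of the 35 s allowed.

- **Position:** casting its brass dot at the expected height of 0.11 m puts the shade at (0.495, 0.135) m from the top camera and (0.496, 0.138) m from the scene camera. The seat is at (0.496, 0.136) m, so it is off-centre by no more than about 2 mm.
- **Standing flat:** it looks upright and flat in the last pictures. I did not measure its tilt.
- **Forces:** the grip was set to 22 N. The wrist force changed by about 7 N when the shade touched down. The contact force on the glass itself cannot be read, so that is indirect.
- **Green and white shades:** both were measured again after the move and are within 0.3 mm of where they began.
- **Check that failed:** the automatic colour mask for the amber shade's brass dot gave wrong positions in the last pictures: (0.491, 0.133) from the top camera and (0.484, 0.111) from the scene camera. It picked up amber glass as well in the top picture and only a few stray pixels in the scene one. I read the dot from the picture by eye instead, and the position above comes from that.

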